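Hang the spout basket over the drip dish

TASK

The swivel hook on the drip stand has been left swung out towards the cooker. First turn it back so that it points straight out over the white drip dish, then take the small white basket that has a carrying handle and hang it by that handle on the hook, between the black peg and the upturned tip, so that it hangs freely over the dish. Keep the basket upright all the way.

Things in the scene. Friction and masses are not known exactly. Their poses are not given: they have to be found in the camera images.
- stand: Fixed drip stand. Origin: on the shelf surface at the axis of its upright steel post (16 mm thick); z up. A white round dish (136 mm across, rim 22 mm high) has its centre 95 mm out along the stand's -x, on a base strip 8 mm thick, 100 mm wide. The post carries the swivel hook: hub 26 mm across, its top at 192 mm height, and a level bar whose centre line is at 180 mm height.
- swivel (a joint): Hook angle, rad: 0 = along the stand's -x, over the dish; grows anticlockwise from above; limits +-1.9, starts 0.8 to 1.6. Round bar 10 mm thick reaching 140 mm from the post axis, with an upturned tip (10 mm thick, top at 203 mm height). A black round peg 12 mm thick stands on it 50 mm out, top at 220 mm: grip to turn it by. Needs 0.15 N m (3 N at the peg), stays where left.
- basket: Loose white square basket, 80 x 80 mm, 55 mm high, about 0.12 kg, with a handle. Origin: centre of underside; z up. Handle: rigid hoop 7 mm thick in its y-z plane; centre line from y +-37 (height 88) in to +-26 (118), peak at y 0 (130): the hook passes through along the basket's x. On the peak a grip block, 14 (x) x 20 (y) mm, heights 128 to 178. A like tub with no handle is not it.
- eye (a point): Centre of the notch under the peak of the basket's handle (a downward V, 18 mm long in x, its lips 6 mm lower at y +-11) that rests on the hook: on the basket's axis, 124.5 mm above its underside; axes as the basket's. Hanging, it is 185 mm above the shelf, on top of the bar; the bar is free for it from 65 to 126 mm out from the post axis.

How it is judged:
By the outcome, as a careful person would: the job done as asked, in the order asked, and still so for the second after the job is handed in, with the robot touching nothing.
It also fails if it takes over 54 s, if anything falls off the work surface, if the arm or the gripper's body presses on something with over 40 N, if the wrist force passes 120 N, or if a joint passes its speed limit or range.

ROBOT

A 6-joint arm with a two-finger parallel gripper is mounted at the origin on the work surface. World frame = base frame: x ahead of the robot, y to its left, z up, the work surface at z = 0. Lengths are in mm, angles in rad, forces in N, time in s.
With the tool pointing down it reaches from about 350 to 975 mm from the base axis. Payload 7.1 kg.
Tool frame: the origin (TCP) lies between the finger pads; the fingertips stand 17 mm ahead of it and the grasp point (between the pads) lies 2 mm behind it (tip_reach is the y of the fingertips in the tool frame, in mm); y points along the fingers, x is the direction in which the jaws open and shut, and the axes are right-handed (so a half turn about y gives the same grasp; the last joint's range is limited). The gripper opens to 88 mm and grips with 3 to 60 N. Pads are 20 mm wide; open, the fingers measure 115 mm over their backs; the gripper's body (75 mm by 178 mm) begins 61 mm behind the grasp point.
Start: joints at [1.213, 0.423, 1.63, -0, 1.089, -0.019], TCP at [207.69, 589.466, 239.675] pointing down, gripper open.
Joint ranges: [-3, 3], [-0.9, 2.11], [0.09, 2.58], [-1.31, 4.45], [0.11, 2.69], [-2.54, 2.54]. Speed limits (rad/s): [2.39, 2.39, 3.01, 3.14, 3.14, 3.14].

INTERFACE

Orientations are given as a rotation vector (axis times angle).
In Python, from workcell import get_obs, get_image, camera_model, close_job, silhouettes, tip_of, tip_reach gives the robot as it stands. The module is installed in compiled form; this text tells all that it offers.
- The arm moves only by the tool arm_command, never from a script. Its argument "targets" is a list of rows, each a list of 4 numbers: the shift along the tool's x, y, z in mm, then the turn about the tool's y in rad. A call has 1 to 20 rows; each row shifts and turns the commanded pose from where the row before left it, along the tool's axes as they then stand; what a row does not reach is not made up. A row lasts 1/12 s, in which the tool goes at most 41.7 mm and 7.16 degrees, less where a joint would pass 70% of its speed; a pose out of reach is approached as far as the arm can. A call is refused whole if a number of a shift passes 41.7 or a number of a turn 0.125, either way. A call with a gripper value outside its range is refused whole. "gripper" is the opening in per cent of the stroke, from 0 (shut) to 100 (fully open), set as the call begins (left out, the last holds). The fingers move at their own pace and stop on an object; the grip force is fixed at half the most. Time passes only in rows, so rows that do not move let the fingers close. It gives the time, the measured TCP pose, the force and the opening at its end, in the units of the state.
- get_obs(): the state, without advancing time (a new reading comes with each control period).
- get_image(name): name is "scene" or "top"; returns the picture (384x512x3 uint8, blue, green, red); there is no depth.
- camera_model(name): a dict with "mtx" (3x3 intrinsics, pixels), "dist" ([k1, k2, p1, p2, k3] as OpenCV has them; the pictures are not rectified), "position" and "orientation" of the camera in the world. Camera axes: x right, y up, looking along -z (the intrinsics and any distortion apply to the point x, -y, -z); pixel columns grow to the right and rows downward; lengths in mm; the calibration is good to about 2 mm. A picture is of the moment at which its call begins. camera_model takes no time and is no camera call.
- close_job(): hands the job in, once; it reports no verdict.
Trained networks look in the newest picture that a camera, given by its name, has taken for a name from the list of things; names that differ only in an ending like _2 or _b are one class to them, and where a whole thing is asked for, a point or a joint stands for the part that bears it (a point fixed in the world has none). Each returns a list of dicts, best first, with "conf" (0 to 1); they miss things now and then, are a little off and sometimes report something else, mostly with a low value. They report only what shows in the picture. A call takes as long as a camera call.
- silhouettes(camera, thing): "pixels" (384x512 bool, what is visible of it) and "at" ([column, row] in pixels, amid what is visible of it).
- tip_of(camera, thing): "at" ([column, row] in pixels: a listed point, or the origin of a listed thing).
The state is a dict: "t": time; "qpos": joint angles; "qvel": joint speeds; "joint_torque": joint torques, N m; "ee_pos": TCP position; "orientation": TCP orientation; "ft_force": force on the tool from outside, world axes, zero at the start; "moment": the same for the moment, N m; "width": finger opening in mm.
Only numpy, scipy, OpenCV 4.12 (cv2) and the standard library are available. Lean on these libraries where they do the work, as an engineer would, in place of code of your own. Each camera call takes 0.05 s, during which the arm holds its last target. There are 200 camera calls.

## Working session

There is one attempt and no reset: what is moved stays moved. The work goes in short steps, Python scripts to look and compute and a tool call to move; the robot and the scene stay as the last step left them, time stands still between calls to the robot, and variables do not carry over. Pictures are saved under pics/ and viewed, about 8 in all and at most 12, crops included, and the job is handed in when it is done.

Besides the shell and the picture viewer there is one more tool, called by a JSON object that holds its "method" and its "body". arm_command: Moves the arm, as the interface text tells. Its arguments: {"type":"object","properties":{"targets":{"type":"array","items":{"type":"array","items":{"type":"number"}}},"gripper":{"type":"number"}},"required":["targets"]}

```bash
mkdir -p pics; cat > h.py <<'E'
import numpy as np, cv2
from scipy.spatial.transform import Rotation as R
from workcell import *
def cam(n):
    m=camera_model(n); o=np.array(m['orientation'],float)
    Rw=R.from_rotvec(o).as_matrix() if o.size==3 else (o if o.shape==(3,3) else None)
    return np.array(m['mtx'],float),np.array(m['dist'],float),np.array(m['position'],float),Rw
def proj(n,P):
    K,d,p,Rw=cam(n); c=(np.atleast_2d(P)-p)@Rw; c=c*[1,-1,-1]
    return cv2.projectPoints(c.reshape(-1,1,3),np.zeros(3),np.zeros(3),K,d)[0].reshape(-1,2)
def ray(n,px):
    K,d,p,Rw=cam(n); u=cv2.undistortPoints(np.array(px,float).reshape(-1,1,2),K,d).reshape(-1,2)
    v=np.c_[u[:,0],-u[:,1],-np.ones(len(u))]@Rw.T
    return p,v
def onz(n,px,z):
    p,v=ray(n,px); return p+v*((z-p[2])/v[:,2])[:,None]
E
python3 - <<'E'
from h import *
for n in('scene','top'):
    print(camera_model(n)); cv2.imwrite(f'pics/{n}0.png',get_image(n))
    for t in('stand','swivel','basket','eye'):
        print(n,t,[(np.round(r['at'],1).tolist(),round(r['conf'],2)) for r in tip_of(n,t)],'SIL',[(np.round(r['at'],1).tolist(),round(r['conf'],2),int(r['pixels'].sum())) for r in silhouettes(n,t)])
print(get_obs())
E
cd pics; python3 -c "
import cv2,numpy as np
cv2.imwrite('both.png',cv2.resize(np.vstack([cv2.imread('scene0.png'),cv2.imread('top0.png')]),None,fx=.78,fy=.78))"
```

```text
{'mtx': array([[441.57400363,   0.        , 262.73186745],
       [  0.        , 441.57400363, 190.20154213],
       [  0.        ,   0.        ,   1.        ]]), 'dist': array([-0.1455381,  0.       ,  0.       ,  0.       ,  0.       ]), 'position': array([1182.56339012,  428.66689048,  684.67746336]), 'orientation': array([0.57448478, 0.87830669, 1.82224537])}
scene stand [([172.8, 234.0], 0.93)] SIL [([182.3, 211.5], 0.89, 4271)]Traceback (most recent call last):
  File "<stdin>", line 5, in <module>
ValueError: it knows: basket, eye, stand
[ WARN:0@0.026] global loadsave.cpp:275 findDecoder imread_('top0.png'): can't open/read file: check file path/integrity
Traceback (most recent call last):
ValueError: all the input arrays must have same number of dimensions, but the array at index 0 has 3 dimension(s) and the array at index 1 has 2 dimension(s)
```

View pics/scene0.png

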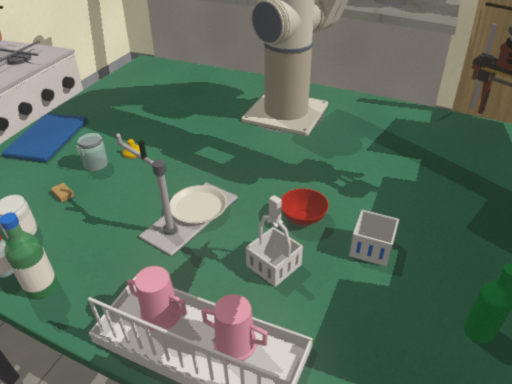

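The scene picture shows the stand's post foot at (172,234) with its hub at (158,167). The bar runs to the tip at (120,136), with the black peg at (142,150). The dish is at (197,207), the handled basket at (275,255) with its grip block at (275,207), and the decoy tub at (375,237).

```bash
python3 - <<'E'
from h import *
cv2.imwrite('pics/top0.png',get_image('top')); get_image('scene')
for n in('scene','top'):
    for t in('stand','basket','eye'):
        print(n,t,[(np.round(r['at'],1).tolist(),round(r['conf'],2)) for r in tip_of(n,t)],[(np.round(r['at'],1).tolist(),round(r['conf'],2),int(r['pixels'].sum())) for r in silhouettes(n,t)] if t!='eye' else '')
print(camera_model('top')['position'])
print(get_obs())
print(R.from_rotvec(get_obs()['orientation']).as_matrix().round(3))
E
```

```text
scene stand [([175.5, 233.2], 0.94)] [([181.9, 208.2], 0.57, 4034)]
scene basket [([273.9, 264.8], 0.81)] [([273.1, 251.5], 0.86, 2736)]
scene eye [([272.1, 217.6], 0.73)] 
top stand [([324.4, 158.8], 0.94)] [([322.2, 188.9], 0.91, 4949), ([366.6, 145.5], 0.73, 620)]
top basket [] [([218.6, 156.8], 0.65, 1404)]
top eye [([221.2, 144.4], 0.64)] 
[ 350.85237609  162.07617818 1061.13363497]
{'t': 0.75, 'qpos': array([ 1.21298271e+00,  4.23042420e-01,  1.62992764e+00,  1.15911683e-05,
        1.08858621e+00, -1.89976535e-02]), 'qvel': array([ 0.00087164, -0.00010102,  0.00157408,  0.00150421,  0.0001445 ,
        0.00112009]), 'joint_torque': array([-2.49341581e-03, -5.44458103e+01, -2.74023074e+01,  6.43599615e-02,
        1.67786283e-02, -1.22283080e-06]), 'ee_pos': array([207.6947443, 589.4555951, 239.7001604]), 'orientation': array([-1.35062327, -0.95610106,  0.95606082]), 'ft_force': array([-0.33291007,  0.13537753,  0.00801612]), 'moment': array([-0.00831765, -0.00741133,  0.00634194]), 'width': 87.98023979835246}
[[ 0.332  0.    -0.943]
 [ 0.943  0.     0.332]
 [ 0.    -1.     0.   ]]
```

View pics/top0.png

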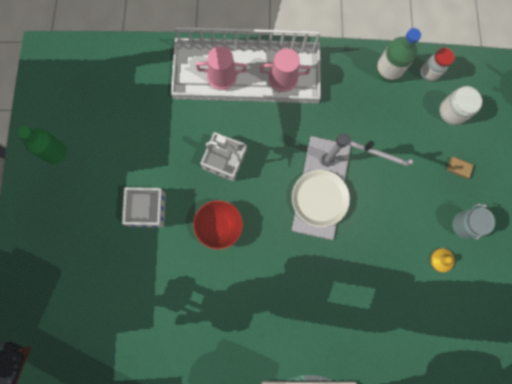

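The top picture shows the hub at about (343,140), the peg at (368,146), the tip at (408,162), the dish at (321,198), the basket at (223,156) and its grip block near (211,140). I'll zoom in for exact pixels.

```bash
python3 - <<'E'
import cv2,numpy as np
t=cv2.imread('pics/top0.png');s=cv2.imread('pics/scene0.png')
f=lambda im,x,y,w,h,k:cv2.resize(im[y:y+h,x:x+w],None,fx=k,fy=k,interpolation=cv2.INTER_CUBIC)
a=np.hstack([f(t,285,120,130,100,3),f(t,190,120,66,50,6)])  # 390 + 396
b=np.hstack([f(s,110,130,130,100,3),f(s,240,190,66,50,6)])
c=np.vstack([a,b]); print(c.shape); cv2.imwrite('pics/crop0.png',c[:, :800])
E
```

```text
(600, 786, 3)
```

View pics/crop0.png

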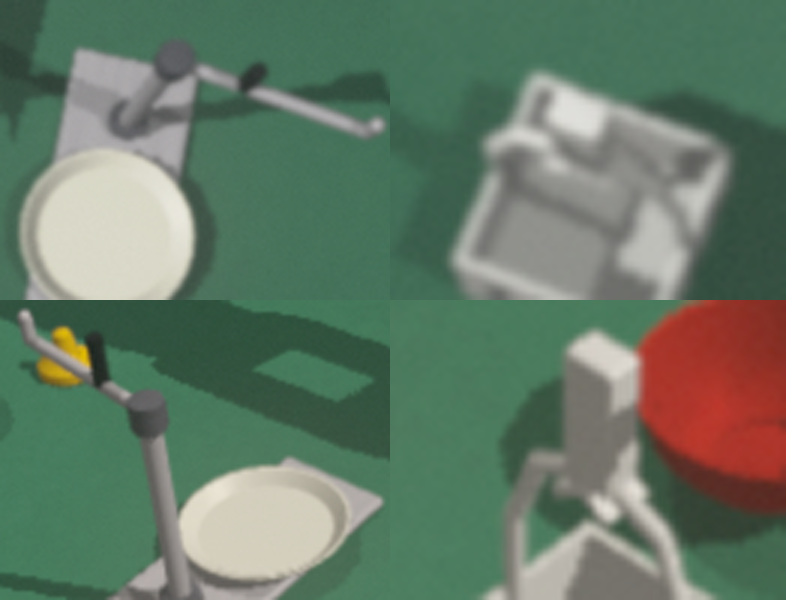

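```bash
cat > fit.py <<'E'
from h import *
from scipy.optimize import least_squares
def stand(p,sw):
    x,y,a=p; d=lambda r,th,z:[x-r*np.cos(a+th),y-r*np.sin(a+th),z]
    return dict(hub=d(0,0,192),foot=d(0,0,0),dish=d(95,0,22),peg=d(50,sw,220),tip=d(140-5,sw,203))
E
python3 - <<'E'
from fit import *
obs=dict(top=dict(hub=(343.7,139),peg=(370.7,144),tip=(410.7,161.3),dish=(320.7,198.3)),
 scene=dict(hub=(159.3,162.7),peg=(142,142.7),tip=(118.3,135),dish=(197.5,205)))
def res(q):
    S=stand(q[:3],q[3]); r=[]
    for n in obs:
        for k,v in obs[n].items(): r+=list(proj(n,S[k])[0]-v)
    return np.array(r)
x0=onz('top',(343.7,139),192)[0]; print(x0)
f=least_squares(res,[x0[0],x0[1],0.3,1.0],loss='soft_l1'); print(f.x.round(3)); print(res(f.x).reshape(-1,2).round(1).tolist())
for k,v in stand(f.x[:3],f.x[3]).items(): print(k,np.round(v,1))
# basket
E=dict(top=[((221.3,138.7),178),((221.2,144.4),124.5)],scene=[((275.3,198.8),178),((272.1,217.6),124.5)])
g=least_squares(lambda q:np.concatenate([proj(n,[q[0],q[1],z])[0]-v for n in E for v,z in E[n]]),[600,300]); print('basket',g.x,g.fun.reshape(-1,2).round(1).tolist())
# each
for n in E:
  for v,z in E[n]: print(n,onz(n,v,z))
for dz in ('rimcorners',): # top rim corners of basket, z=55
  c=[((540-390)/6+190,120+75/6),((730-390)/6+190,120+155/6),((458-390)/6+190,120+258/6)]
  C=onz('top',c,55); print(C.round(1)); e=C[1]-C[0]; e2=C[2]-C[0]; print(np.linalg.norm(e),np.linalg.norm(e2),np.degrees([np.arctan2(e[1],e[0]),np.arctan2(e2[1],e2[0])]),(C[1]+C[2])/2)
H=onz('top',[((520-390)/6+190,120+145/6)],118); print('handle corner',H)
E
```

```text
[614.66765658 -37.28993442 192.        ]
[ 6.15308e+02 -3.78060e+01 -1.81000e-01  1.43900e+00]
[[0.2, -0.3], [0.7, -0.9], [-1.4, -1.6], [0.3, -0.3], [-0.1, -0.7], [-0.3, -1.5], [1.1, -0.8], [0.9, -2.8]]
hub [615.3 -37.8 192. ]
foot [615.3 -37.8   0. ]
dish [521.9 -20.7  22. ]
peg [599.9 -85.4 220. ]
tip [ 573.8 -166.3  203. ]
basket [612.68789055 206.06890523] [[0.8, -0.7], [1.8, 0.8], [-0.3, -0.9], [2.5, 2.2]]
top [[611.20296039 207.57122709 178.        ]]
top [[614.36766992 210.05398517 124.5       ]]
scene [[614.94177046 207.56810952 178.        ]]
scene [[608.77235645 199.43029081 124.5       ]]
[[661.8 229.   55. ]
 [632.3 155.3  55. ]
 [588.9 256.9  55. ]]
79.30611762604521 78.10235763303756 [-111.84696794  158.99585501] [610.62301139 206.14291421  55.        ]
handle corner [[616.09998006 230.81912845 118.        ]]
```

{"method": "arm_command", "body": {"targets": [[-20,-20,-20,0],[-25,-20,-30,0],[-25,-20,-30,0],[-25,0,-30,0],[-25,0,-30,0],[-25,0,-30,0],[-25,0,-30,0],[-25,0,-30,0],[-25,0,-30,0],[-25,0,-30,0],[-25,0,-30,0],[-25,0,-30,0],[-25,0,-30,0],[-25,0,-30,0],[-25,0,-30,0],[-25,0,-30,0],[-25,0,-30,0],[-25,0,-30,0],[-20,0,-20,0],[-16,0,-14,0]], "gripper": 70}}

```text
t: 2.42
ee_pos: [578.9, -50.8, 297.7]
orientation: [-1.352, -0.955, 0.955]
ft_force: [-0.1, 1.0, -0.6]
width: 61.9
```

{"method": "arm_command", "body": {"targets": [[0,0,0,0.12],[0,0,0,0.12],[0,0,0,0.12],[0,0,0,0.12],[0,0,0,0.12],[0,0,0,0.12],[0,0,0,0.12],[0,0,0,0.12],[0,0,0,0.12],[0,0,0,0.12],[0,0,0,0.12],[0,0,0,0.12],[0,0,0,0.105],[0,0,0,0]]}}

```text
t: 3.58
ee_pos: [577.7, -48.3, 297.7]
orientation: [-1.556, 0.248, -0.249]
ft_force: [0.4, 0.2, 0.1]
width: 61.3
```

```bash
cat >> h.py <<'E'
def to(x,y,z,yawdeg):
    o=get_obs(); M=R.from_rotvec(o['orientation']).as_matrix(); d=np.array([x,y,z])-o['ee_pos']
    yaw=np.degrees(np.arctan2(M[1,0],M[0,0]))
    print('t',round(o['t'],2),'pos',o['ee_pos'].round(1),'yaw',yaw.round(2),'w',round(o['width'],1),'F',o['ft_force'].round(1),'q6',o['qpos'][5].round(2),'shift',(M.T@d).round(1),'turn',round(np.radians((yaw-yawdeg+180)%360-180),3))
E
python3 -c "
from h import *
to(599.9,-85.4,300,-17.9); cv2.imwrite('pics/s1.png',cv2.resize(get_image('scene')[60:260,60:260],None,fx=3,fy=3))"
```

```text
t 3.58 pos [577.7 -48.3 297.7] yaw -18.14 w 61.3 F [0.4 0.2 0.1] q6 0.21 shift [ 32.6  -2.3 -28.4] turn -0.004
```

View pics/s1.png

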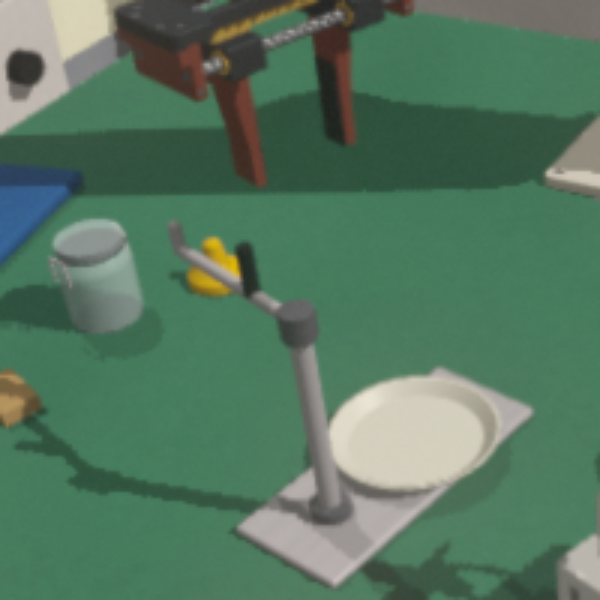

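The open fingers (crop, around (250,180) and (340,140)) are above and behind the peg. I'll shift over the peg and descend.

{"method": "arm_command", "body": {"targets": [[17,0,-15,0],[16,1,-14,0.0],[0,15,0,0],[0,15,0,0],[0,15,0,0],[0,15,0,0],[0,15,0,0],[0,12,0,0],[0,0,0,0]]}}

```text
t: 4.38
ee_pos: [598.7, -85.8, 207.1]
orientation: [-1.557, 0.247, -0.24]
ft_force: [0.5, -0.4, -0.0]
width: 61.5
```

```bash
python3 -c "
from h import *
to(599.9,-85.4,209,-17.9); a=get_image('scene')[100:230,60:230];b=get_image('top')[90:220,300:470]
cv2.imwrite('pics/s2.png',cv2.resize(np.hstack([a,b]),None,fx=2.3,fy=2.3,interpolation=cv2.INTER_CUBIC))"
```

```text
t 4.38 pos [598.7 -85.8 207.1] yaw -17.8 w 61.5 F [ 0.5 -0.4 -0. ] q6 0.15 shift [ 1.  -1.9  0.7] turn 0.002
```

View pics/s2.png

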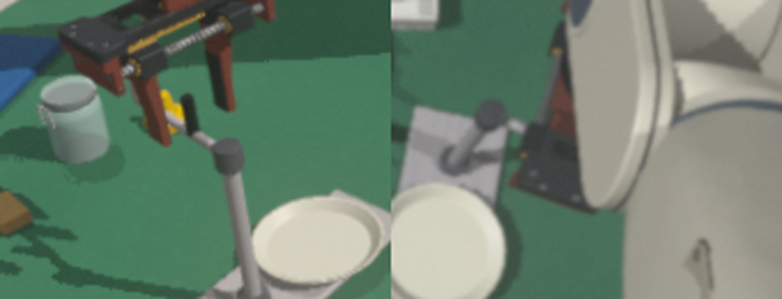

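The peg (190,113 in the left half) stands between the fingertips (162,140) and (228,105), so I'll close.

{"method": "arm_command", "body": {"targets": [[0,-2,0,0],[0,0,0,0],[0,0,0,0],[0,0,0,0],[0,0,0,0],[0,0,0,0],[0,0,0,0],[0,0,0,0]], "gripper": 0}}

```text
t: 5.15
ee_pos: [600.4, -86.1, 211.7]
orientation: [-1.557, 0.245, -0.246]
ft_force: [1.7, -1.0, -0.8]
width: 11.7
```

```bash
python3 -c "
from h import *
to(565.9,-29,209,-17.9)
o=get_obs()['ee_pos']; d=o[:2]-[615.3,-37.8]; print(np.hypot(*d), np.degrees(np.arctan2(d[1],d[0])))"
```

```text
t 5.15 pos [600.4 -86.1 211.7] yaw -17.93 w 11.7 F [ 1.7 -1.  -0.8] q6 0.15 shift [-50.4   2.7  43.7] turn -0.001
50.56814201502019 -107.12911800268766
```

{"method": "arm_command", "body": {"targets": [[-4.5,0,0.2,0.091],[-4.5,0,0.2,0.091],[-4.5,0,0.2,0.091],[-4.5,0,0.2,0.091],[-4.5,0,0.2,0.091],[-4.5,0,0.2,0.091],[-4.5,0,0.2,0.091],[-4.5,0,0.2,0.091]]}}

```text
t: 5.82
ee_pos: [573.4, -63.8, 211.7]
orientation: [-1.412, 0.813, -0.815]
ft_force: [4.1, 0.4, -3.7]
width: 11.0
```

```bash
python3 -c "
from h import *
to(566.1,-28.8,211,-100.4)
o=get_obs()['ee_pos']; d=o[:2]-[615.3,-37.8]; print(np.hypot(*d), np.degrees(np.arctan2(d[1],d[0])))"
```

```text
t 5.82 pos [573.4 -63.8 211.7] yaw -59.9 w 11.0 F [ 4.1  0.4 -3.7] q6 0.91 shift [-33.9   0.7  11.3] turn 0.707
49.32777488951406 -148.20495238598173
```

{"method": "arm_command", "body": {"targets": [[-4.5,0,0.2,0.091],[-4.5,0,0.2,0.091],[-4.5,0,0.2,0.091],[-4.5,0,0.2,0.091],[-4.5,0,0.2,0.091],[-4.5,0,0.2,0.091],[-4.5,0,0.2,0.091],[-4.0,0,0.2,0.07],[0,0,0,0],[0,0,0,0]]}}

```text
t: 6.65
ee_pos: [567.5, -29.2, 211.7]
orientation: [-1.12, 1.336, -1.337]
ft_force: [5.0, 2.6, -4.1]
width: 11.3
```

```bash
python3 -c "
from h import *
to(566.1,-28.8,211,-100.4)
o=get_obs()['ee_pos']; d=o[:2]-[615.3,-37.8]; print(np.hypot(*d), np.degrees(np.arctan2(d[1],d[0])))
a=get_image('scene')[110:270,90:290]
cv2.imwrite('pics/s3.png',cv2.resize(a,None,fx=3.5,fy=3.5,interpolation=cv2.INTER_CUBIC))"
```

```text
t 6.65 pos [567.5 -29.2 211.7] yaw -100.02 w 11.3 F [ 5.   2.6 -4.1] q6 1.67 shift [-0.2  0.7 -1.5] turn 0.007
48.55752469962887 169.8370548609474
```

View pics/s3.png

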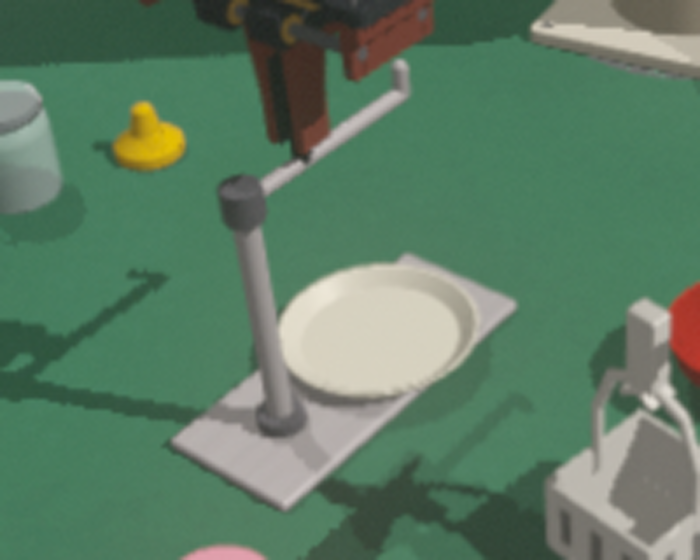

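{"method": "arm_command", "body": {"targets": [[0,0,0,0],[0,0,0,0],[0,0,0,0],[0,-15,0,0],[0,-20,0,0],[0,-20,0,0],[0,-20,0,0],[0,-20,0,0],[-30,0,0,0],[-35,0,0,0],[-35,0,0,0],[-35,0,0,0],[0,0,0,0.1],[0,0,0,0.1],[0,0,0,0]], "gripper": 65}}

```text
t: 7.95
ee_pos: [590.3, 103.7, 306.4]
orientation: [-1.006, 1.483, -1.483]
ft_force: [0.2, -0.7, 0.1]
width: 56.9
```

```bash
python3 - <<'E'
from h import *
to(612.5,207,250,-111.5)
cv2.imwrite('pics/s4.png',get_image('scene'));cv2.imwrite('pics/t4.png',get_image('top'))
a=cv2.imread('pics/scene0.png');s=cv2.imread('pics/s4.png');t=cv2.imread('pics/t4.png')
f=lambda im,x,y,w,h,k:cv2.resize(im[y:y+h,x:x+w],None,fx=k,fy=k,interpolation=cv2.INTER_CUBIC)
cv2.imwrite('pics/c4.png',np.hstack([f(s,130,110,125,150,3.2),f(t,275,115,100,150*100//125,4)]) if 0 else np.hstack([f(s,130,110,130,150,3),f(t,280,110,130,150,3)]))
for n in('scene','top'):print(n,[(np.round(r['at'],1).tolist(),round(r['conf'],2)) for r in tip_of(n,'stand')])
E
```

```text
t 7.95 pos [590.3 103.7 306.4] yaw -111.71 w 56.9 F [ 0.2 -0.7  0.1] q6 2.1 shift [-104.2   56.4  -17.5] turn -0.004
scene [([169.2, 233.6], 0.85)]
top []
```

View pics/c4.png

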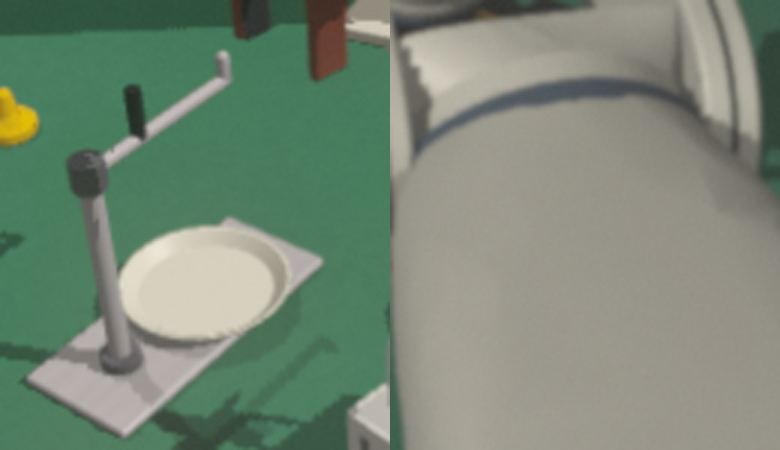

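The scene half shows the hub at (87,157), the peg at (132,90) and the tip at (223,55). The bar now lies over the dish. In the top half the arm hides the stand. I'll check the angle with a fit.

```bash
python3 - <<'E'
from fit import *
A=dict(top=dict(hub=(343.7,139),dish=(320.7,198.3)),scene=dict(hub=(159.2,162.5),dish=(198,204.5)))
B=dict(peg=(174.3,140),tip=(204.3,128.8))
cs=np.array([[171.7,255.3],[139.3,236.7],[237.7,197.3],[207.3,183]])
C=onz('scene',cs,8); 
for i,j in((0,2),(1,3)): d=C[j]-C[i]; print('strip long edge',np.degrees(np.arctan2(d[1],d[0])),np.linalg.norm(d))
print('width',np.linalg.norm(C[0]-C[1]),np.linalg.norm(C[2]-C[3]))
CT=onz('top',[[350.7,145],[345.7,180]],8); d=CT[1]-CT[0]; print('top edge dir',np.degrees(np.arctan2(d[1],d[0])))
L=[]
def edge(q):
    a=q[2]; n=np.array([-np.sin(a),np.cos(a)]); r=[]
    for P,s in((C[0],1),(C[2],1),(C[1],-1),(C[3],-1)): r.append((abs((P[:2]-q[:2])@n)-50)*.4)
    return r
def res(q):
    S=stand(q[:3],q[3]); r=[]
    for n in A:
        for k,v in A[n].items(): r+=list(proj(n,S[k])[0]-v)
    for k,v in B.items(): r+=list(proj('scene',S[k])[0]-v)
    return np.array(r+edge(q))
f=least_squares(res,[615,-38,-.18,0],loss='soft_l1'); print(f.x.round(3),f.fun.round(1))
S=stand(f.x[:3],f.x[3]); print({k:np.round(v,1).tolist() for k,v in S.items()})
# direct: peg and tip from scene
P=onz('scene',[B['peg']],220)[0];T=onz('scene',[B['tip']],203)[0];H=onz('scene',[(159.2,162.5)],192)[0]; print(H,P,T,np.degrees(np.arctan2(*(T-H)[[1,0]])),np.linalg.norm((T-H)[:2]))
E
```

```text
strip long edge 168.8701040999485 230.2500599589311
strip long edge 168.7704772258566 232.9362247582949
width 97.59234138664317 97.20873791035922
top edge dir 171.06163974586903
[ 6.1773e+02 -3.6322e+01 -1.9800e-01 -1.2000e-02] [-0.5 -1.5 -1.1 -1.5 -0.   0.4  1.  -1.3  1.  -0.6 -0.1 -0.1  0.6  0.3
 -1.5 -1.4]
{'hub': [617.7, -36.3, 192.0], 'foot': [617.7, -36.3, 0.0], 'dish': [524.6, -17.7, 22.0], 'peg': [568.8, -25.9, 220.0], 'tip': [485.7, -8.3, 203.0]}
[616.66701956 -36.99415581 192.        ] [571.38275052 -26.5645818  220.        ] [486.08082932  -7.71461363 203.        ] 167.3623669840845 133.82841504765923
```

{"method": "arm_command", "body": {"targets": [[-30,0,-6,0],[-35,0,-6,0],[-39,0,-6,0],[0,20,0,0],[0,20,0,0],[0,16,0,0],[0,0,0,0]], "gripper": 55}}

```text
t: 8.73
ee_pos: [610.2, 205.7, 247.0]
orientation: [-1.014, 1.483, -1.48]
ft_force: [-0.6, -1.1, -0.5]
width: 48.3
```

```bash
python3 - <<'E'
from h import *
to(613,207.5,158,-111.5)
s=get_image('scene')
for n in ('scene',):
    for t in('basket','eye'): print(t,[(np.round(r['at'],1).tolist(),round(r['conf'],2)) for r in tip_of(n,t)])
print(proj('scene',[[613,207.5,178]]))
cv2.imwrite('pics/c5.png',cv2.resize(s[130:290,200:350],None,fx=3.7,fy=3.7,interpolation=cv2.INTER_CUBIC))
E
```

```text
t 8.73 pos [610.2 205.7 247. ] yaw -111.53 w 48.3 F [-0.6 -1.1 -0.5] q6 2.25 shift [-3.1 89.   2.3] turn -0.0
basket [([273.8, 266.8], 0.95), ([270.7, 215.5], 0.48)]
eye [([273.3, 220.7], 0.87)]
[[275.66947561 198.15428359]]
```

View pics/c5.png

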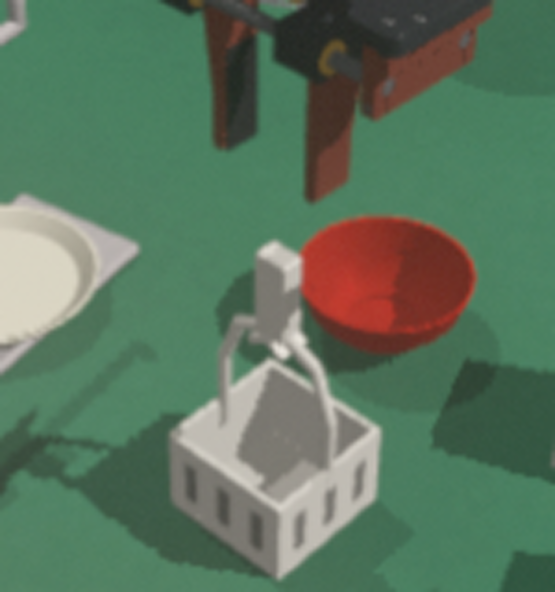

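The block top is at (277,255) in the crop, between and below the fingertips (235,145) and (325,195). The handle plane lies along the jaw line. I'll descend with a small correction.

{"method": "arm_command", "body": {"targets": [[-3,10,2,0],[0,15,0,0],[0,15,0,0],[0,15,0,0],[0,15,0,0],[0,15,0,0],[0,4,0,0],[0,0,0,0]], "gripper": 45}}

```text
t: 9.55
ee_pos: [614.9, 208.3, 160.8]
orientation: [-1.008, 1.482, -1.481]
ft_force: [0.2, 0.3, 0.3]
width: 39.7
```

```bash
python3 - <<'E'
from h import *
to(613,207.5,158,-111.5)
s=get_image('scene')
cv2.imwrite('pics/c6.png',cv2.resize(s[160:290,210:340],None,fx=4.5,fy=4.5,interpolation=cv2.INTER_CUBIC))
E
```

```text
t 9.55 pos [614.9 208.3 160.8] yaw -111.62 w 39.7 F [0.2 0.3 0.3] q6 2.26 shift [ 1.5  2.9 -1.5] turn -0.002
```

View pics/c6.png

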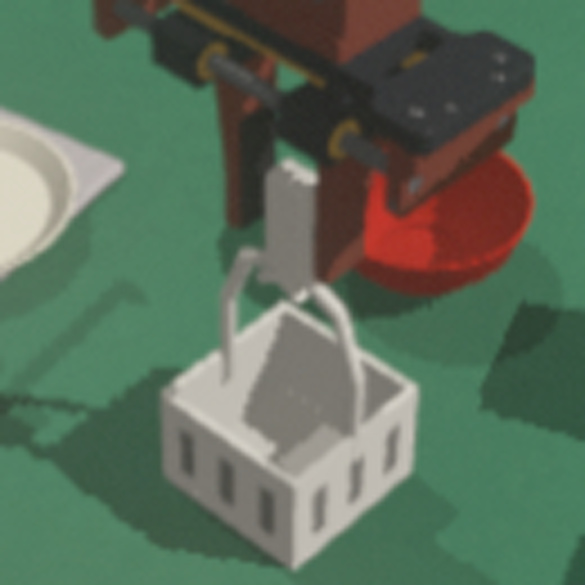

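```bash
python3 - <<'E'
from h import *
o=get_obs();M=R.from_rotvec(o['orientation']).as_matrix();p=o['ee_pos']
for n,l in(('tip',17),):
    for sx in(-1,1):
        for sz in(-1,1): print(n,sx,sz,((proj('scene',[p+M@[sx*20,l,sz*10]])[0]-[210,160])*4.5).round())
s=cv2.imread('pics/c6.png')
for b in((613,207.5),(p[0],p[1])):
    for sx in(-1,1):
        for sz in(-1,1):
            for z in(178,128): print('blk',b,sx,sz,z,((proj('scene',[[*(np.array(b)+M[:2,0]*sx*10+M[:2,2]*sz*7),z]])[0]-[210,160])*4.5).round())
E
```

```text
tip -1 -1 [347. 250.]
tip -1 1 [313. 273.]
tip 1 -1 [276. 205.]
tip 1 1 [242. 227.]
blk (613, 207.5) -1 -1 178 [326. 175.]
blk (613, 207.5) -1 -1 128 [323. 268.]
blk (613, 207.5) -1 1 178 [302. 191.]
blk (613, 207.5) -1 1 128 [300. 284.]
blk (613, 207.5) 1 -1 178 [290. 153.]
blk (613, 207.5) 1 -1 128 [288. 245.]
blk (613, 207.5) 1 1 178 [265. 168.]
blk (613, 207.5) 1 1 128 [265. 261.]
blk (np.float64(615.4611805648166), np.float64(208.53942230437565)) -1 -1 178 [326. 179.]
blk (np.float64(615.4611805648166), np.float64(208.53942230437565)) -1 -1 128 [323. 272.]
blk (np.float64(615.4611805648166), np.float64(208.53942230437565)) -1 1 178 [302. 196.]
blk (np.float64(615.4611805648166), np.float64(208.53942230437565)) -1 1 128 [300. 289.]
blk (np.float64(615.4611805648166), np.float64(208.53942230437565)) 1 -1 178 [290. 157.]
blk (np.float64(615.4611805648166), np.float64(208.53942230437565)) 1 -1 128 [288. 249.]
blk (np.float64(615.4611805648166), np.float64(208.53942230437565)) 1 1 178 [265. 173.]
blk (np.float64(615.4611805648166), np.float64(208.53942230437565)) 1 1 128 [265. 265.]
```

The projected block and fingertips match the picture within about 2 mm, so I'll grip and lift straight up.

{"method": "arm_command", "body": {"targets": [[0,1,0,0],[0,0,0,0],[0,0,0,0],[0,0,0,0],[0,0,0,0],[0,0,0,0]], "gripper": 0}}

```text
t: 10.1
ee_pos: [615.5, 208.6, 161.2]
orientation: [-1.006, 1.481, -1.481]
ft_force: [0.0, 0.0, 2.2]
width: 20.2
```

{"method": "arm_command", "body": {"targets": [[0,-3,0,0],[0,-6,0,0],[0,-10,0,0],[0,-15,0,0],[0,-15,0,0],[0,-15,0,0],[0,-15,0,0],[0,-10,0,0],[0,-5,0,0],[0,0,0,0]]}}

```text
t: 10.93
ee_pos: [615.7, 208.8, 256.3]
orientation: [-1.004, 1.48, -1.481]
ft_force: [-0.5, 0.1, -1.0]
width: 19.8
```

```bash
python3 - <<'E'
from h import *
u=np.array([np.cos(np.radians(168.3)),np.sin(np.radians(168.3))]);h=np.array([616.7,-37])
to(*(h+u*95),250,-101.7); to(*(h+u*230),250,-101.7)
s=get_image('scene')
for t in('basket','eye'): print(t,[(np.round(r['at'],1).tolist(),round(r['conf'],2)) for r in tip_of('scene',t)])
o=get_obs()['ee_pos']; print(proj('scene',[[o[0],o[1],o[2]-161+124.5],[o[0],o[1],o[2]-161]]))
cv2.imwrite('pics/c7.png',cv2.resize(s[100:290,180:360],None,fx=3,fy=3,interpolation=cv2.INTER_CUBIC))
E
```

```text
t 10.93 pos [615.7 208.8 256.3] yaw -111.61 w 19.8 F [-0.5  0.1 -1. ] q6 2.26 shift [244.5   5.9  -2.2] turn -0.173
t 10.93 pos [615.7 208.8 256.3] yaw -111.61 w 19.8 F [-0.5  0.1 -1. ] q6 2.26 shift [ 267.7    5.6 -135.2] turn -0.173
basket [([272.9, 234.2], 0.91)]
eye [([275.6, 179.2], 0.92)]
[[276.13716159 181.41817419]
 [275.0891714  232.97010199]]
```

View pics/c7.png

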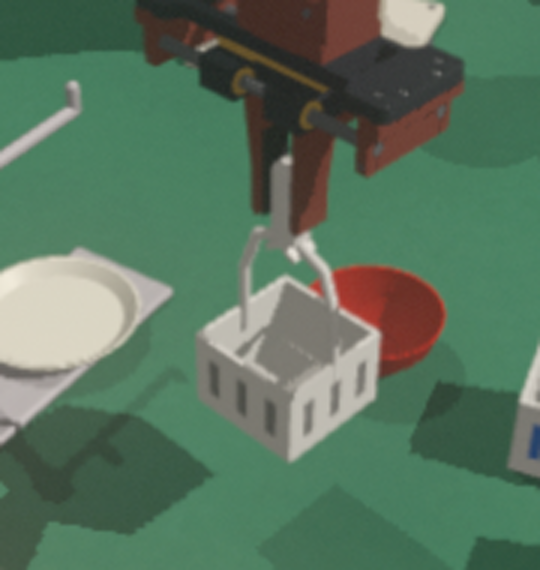

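The basket is lifted and hangs upright from the fingers, with its box centre at (290,370) and the block between the pads. I'll go to a point 175 mm out along the bar line.

{"method": "arm_command", "body": {"targets": [[10,0,-3,0],[18,0,-6,0],[20,0,-6,0],[20,0,-6,0],[20,0,-6,0],[20,0,-6,0],[20,0,-6,0],[20,0,-6,0],[20,0,-6,0],[20,0,-6,0],[20,0,-6,0],[20,0,-7,0],[18,0,-6,0],[12,0,-5,0],[0,0,0,-0.05],[0,0,0,-0.06],[0,0,0,-0.06],[0,0,0,0],[0,0,0,0]]}}

```text
t: 12.67
ee_pos: [444.4, -1.6, 254.4]
orientation: [-1.103, 1.362, -1.361]
ft_force: [0.2, 0.9, -0.8]
width: 19.8
```

```bash
python3 - <<'E'
from h import *
u=np.array([np.cos(np.radians(168.3)),np.sin(np.radians(168.3))]);h=np.array([616.7,-37])
to(*(h+u*175),256,-101.7); to(*(h+u*96),256,-101.7)
s=get_image('scene')
for t in('basket','eye'): print(t,[(np.round(r['at'],1).tolist(),round(r['conf'],2)) for r in tip_of('scene',t)])
o=get_obs()['ee_pos']; print(proj('scene',[[o[0],o[1],o[2]-36.7],[o[0],o[1],o[2]-161]]))
cv2.imwrite('pics/c8.png',cv2.resize(s[70:240,130:280],None,fx=3.5,fy=3.5,interpolation=cv2.INTER_CUBIC))
E
```

```text
t 12.67 pos [444.4  -1.6 254.4] yaw -101.98 w 19.8 F [ 0.2  0.9 -0.8] q6 1.75 shift [-0.2 -1.6  0.9] turn -0.005
t 12.67 pos [444.4  -1.6 254.4] yaw -101.98 w 19.8 F [ 0.2  0.9 -0.8] q6 1.75 shift [-0.6 -1.6 79.9] turn -0.005
basket [([219.4, 160.3], 0.9)]
eye [([214.2, 111.0], 0.74)]
[[215.62694606 114.45715666]
 [219.16284331 161.34938542]]
```

View pics/c8.png

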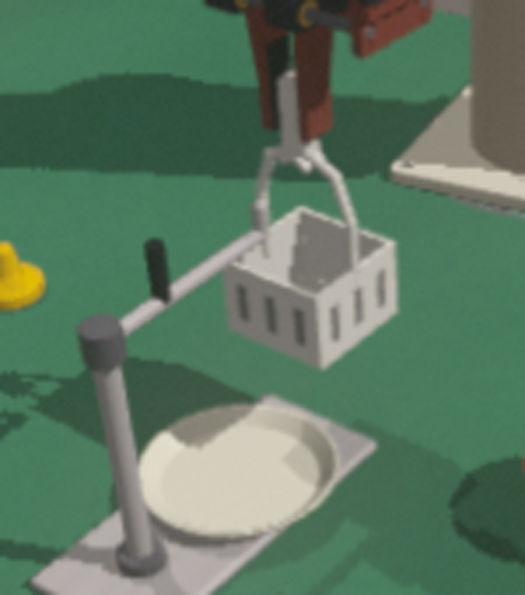

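The basket hangs upright 175 mm out. The tip is at (260,205) in the crop, below the notch at (300,160). I'll use the gripped peg position as the better lateral reference (about +2 mm along tool x) and slide in above the tip.

{"method": "arm_command", "body": {"targets": [[2,0,5,0],[0,0,8,0],[0,0,8,0],[0,0,8,0],[0,0,8,0],[0,0,8,0],[0,0,8,0],[0,0,8,0],[0,0,8,0],[0,0,8,0],[0,0,3,0],[0,0,0,0]]}}

```text
t: 13.82
ee_pos: [523.5, -20.0, 254.6]
orientation: [-1.104, 1.36, -1.36]
ft_force: [0.8, -0.4, 0.4]
width: 19.7
```

```bash
python3 - <<'E'
from h import *
u=np.array([np.cos(np.radians(168.3)),np.sin(np.radians(168.3))]);h=np.array([616.7,-37])
to(*(h+u*96),221.7,-101.7)
s=get_image('scene'); cv2.imwrite('pics/s9.png',s)
for t in('basket','eye'): print(t,[(np.round(r['at'],1).tolist(),round(r['conf'],2)) for r in tip_of('scene',t)])
o=get_obs()['ee_pos']; print(proj('scene',[[o[0],o[1],o[2]-36.7],[o[0],o[1],o[2]-161]]))
cv2.imwrite('pics/c9.png',cv2.resize(s[90:220,130:260],None,fx=4.6,fy=4.6,interpolation=cv2.INTER_CUBIC))
E
```

```text
t 13.82 pos [523.5 -20.  254.6] yaw -101.88 w 19.7 F [ 0.8 -0.4  0.4] q6 1.72 shift [-2.3 32.9 -1.3] turn -0.003
basket [([197.1, 179.6], 0.7)]
eye [([189.4, 131.6], 0.63)]
[[189.98975313 129.79622915]
 [195.69497039 177.91021477]]
```

View pics/c9.png

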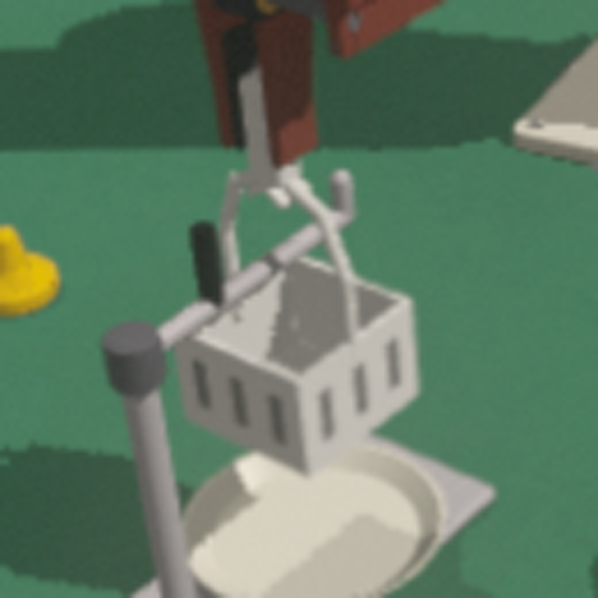

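The bar runs through the hoop. The left leg (230,230) is behind the bar, the right leg (340,260) is in front, and the notch (275,190) is above the bar between the peg (207,260) and the tip (342,190). I'll lower now.

{"method": "arm_command", "body": {"targets": [[0,4,0,0],[0,5,0,0],[0,5,0,0],[0,5,0,0],[0,4,0,0],[0,3,0,0],[0,2,0,0],[0,2,0,0],[0,0,0,0]]}}

```text
t: 14.72
ee_pos: [522.6, -19.9, 224.3]
orientation: [-1.104, 1.361, -1.36]
ft_force: [-0.1, 0.7, -1.3]
width: 20.0
```

{"method": "arm_command", "body": {"targets": [[0,1,0,0],[0,1,0,0],[0,0,0,0]]}}

```text
t: 14.97
ee_pos: [522.7, -19.9, 222.6]
orientation: [-1.104, 1.36, -1.36]
ft_force: [-0.2, -0.2, -1.8]
width: 19.7
```

{"method": "arm_command", "body": {"targets": [[0,0.7,0,0],[0,0.7,0,0],[0,0,0,0]]}}

```text
t: 15.22
ee_pos: [522.9, -20.0, 221.9]
orientation: [-1.104, 1.359, -1.361]
ft_force: [-1.2, -1.3, 3.1]
width: 19.7
```

The force changed sign (Fz +3.1 N), so the notch rests on the bar at the expected height. I'll release and rise.

{"method": "arm_command", "body": {"targets": [[0,0,0,0],[0,0,0,0],[0,0,0,0],[0,0,0,0],[0,0,0,0],[0,0,0,0]], "gripper": 50}}

```text
t: 15.72
ee_pos: [522.7, -19.9, 221.2]
orientation: [-1.104, 1.36, -1.36]
ft_force: [-1.7, -0.5, -0.3]
width: 43.8
```

{"method": "arm_command", "body": {"targets": [[0,-5,0,0],[0,-10,0,0],[0,-15,0,0],[0,-15,0,0],[0,-15,0,0],[0,-15,0,0],[0,-15,0,0],[0,-10,0,0],[0,0,0,0],[0,0,0,0],[0,0,0,0],[0,0,0,0]]}}

```text
t: 16.72
ee_pos: [522.1, -19.8, 320.3]
orientation: [-1.105, 1.361, -1.359]
ft_force: [0.4, -0.0, -0.4]
width: 44.0
```

```bash
python3 - <<'E'
from h import *
to(522.9,-20,300,-101.7)
s=get_image('scene')
for t in('basket','eye'): print(t,[(np.round(r['at'],1).tolist(),round(r['conf'],2)) for r in tip_of('scene',t)])
print(proj('scene',[[522.9,-20,185],[522.9,-20,60.5]]))
cv2.imwrite('pics/c10.png',cv2.resize(s[90:230,120:260],None,fx=4.2,fy=4.2,interpolation=cv2.INTER_CUBIC))
E
```

```text
t 16.72 pos [522.1 -19.8 320.3] yaw -101.87 w 44.0 F [ 0.4 -0.  -0.4] q6 1.72 shift [ 0.  20.3  0.8] turn -0.003
basket [([197.4, 188.7], 0.62)]
eye [([189.8, 142.0], 0.8)]
[[191.34156847 143.36297996]
 [196.90340717 189.61912805]]
```

Both network points agree with the hanging pose within about 1.5 px. Next I'll check numerically that nothing swings or drifts and that the hook angle held.

{"method": "arm_command", "body": {"targets": [[0,-10,0,0],[0,0,0,0],[0,0,0,0],[0,0,0,0],[0,0,0,0],[0,0,0,0],[0,0,0,0],[0,0,0,0],[0,0,0,0],[0,0,0,0]]}}

```text
t: 17.7
ee_pos: [522.7, -19.9, 331.2]
orientation: [-1.104, 1.36, -1.36]
ft_force: [0.3, 0.3, -0.5]
width: 44.0
```

```bash
python3 - <<'E'
from h import *
s=get_image('scene')
for t in('basket','eye'): print(t,[(np.round(r['at'],1).tolist(),round(r['conf'],2)) for r in tip_of('scene',t)])
def peg(im):
    w=im[128:162,164:186].max(2)<45; y,x=np.nonzero(w); return w.sum(),x.mean()+164,y.mean()+128
a=cv2.imread('pics/s4.png'); print(peg(a),peg(s),peg(cv2.imread('pics/s9.png')))
t0=a[120:140,196:212]; r=cv2.matchTemplate(s[110:150,186:222],t0,cv2.TM_CCOEFF_NORMED); print('tip match',r.max(),np.array(cv2.minMaxLoc(r)[3])+[186,110],'was (196,120)')
sil=[q for q in silhouettes('scene','basket')]; print([(q['at'],round(q['conf'],2),int(q['pixels'].sum())) for q in sil])
E
```

```text
basket [([196.7, 188.9], 0.68)]
eye [([188.6, 144.1], 0.57)]
(np.int64(0), np.float64(nan), np.float64(nan)) (np.int64(0), np.float64(nan), np.float64(nan)) (np.int64(0), np.float64(nan), np.float64(nan))
tip match 0.9237234 [196 120] was (196,120)
[([188.7, 175.7], 0.84, 2247)]<stdin>:5: RuntimeWarning: Mean of empty slice.
  ret = ret.dtype.type(ret / rcount)
```

```bash
python3 -c "
from workcell import *
print(close_job())"
```

```text
the job is handed in; nothing more can be done
None
```

I turned the hook back over the dish by its peg. Then I gripped the handled basket by its block, slid the handle in over the upturned tip, and lowered it onto the bar about 95 mm out from the post. I released it, rose about 110 mm clear, and handed in at about 18 s.

**Checks that held:**
- **Contact:** the force changed sign at the expected height, so the notch was resting on the bar before I opened the gripper.
- **Basket position:** about 2 s after release the networks placed the basket and the eye within about 3 px of the predicted hanging position. They had moved at most 2 px from the reading 1 s earlier.
- **Hook angle:** the tip was at the same pixel as before hanging. The fit puts the hook within about 1° of straight out, and the stand's own direction is uncertain by about as much.

**Checks that failed or disagreed:**
- **Peg:** my check by colour found no pixels, so the angle rests on the tip match and the earlier fit.
- **Final picture:** I had used up the viewer's 12 pictures, so I did not see the hanging basket by eye.
- **Side-to-side position:** the scene camera put the bar about 3 mm to one side of where the gripped peg did. I followed the peg.

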